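# Hang the coffee-grounds bin on its twin-pin stand

### The arm

A 6-joint arm with a two-finger parallel gripper is mounted at the origin on the work surface. World frame = base frame: x ahead of the robot, y to its left, z up, the work surface at z = 0. Lengths are in mm, angles in rad, forces in N, time in s.
With the tool pointing down it reaches from about 375 to 750 mm from the base axis. Payload 9 kg.
Tool frame: the origin (TCP) lies at the very end of the fingers, on their centre line; the grasp point (between the pads) lies 19 mm behind it; z points along the fingers, y is the direction in which the jaws open and shut (so a half turn about z gives the same grasp; the last joint's range is limited). The gripper opens to 85 mm and grips with 20 to 120 N. Pads are 22 mm wide; open, the fingers measure 114 mm over their backs; the gripper's body (76 mm by 85 mm) begins 54 mm behind the grasp point. The pads swing forward as they close: fully open they stand 13 mm farther back than shut.
Start: joints at [-1.357, 0.104, 0.097, 1.564, 0, 1.353], TCP at [251.117, -544.956, 231.331] pointing down, gripper open.
Joint ranges: [-2.99, 2.99], [-0.84, 1.86], [-1.1, 1.16], [-1.84, 2.11], [-1.51, 1.56], [-3.14, 3.14]. Speed limits (rad/s): [2.22, 2.22, 2.57, 3.14, 3.14, 3.14].

### API

Orientations are given as a unit quaternion [x, y, z, w].
In Python, from workcell import observe, grab_frame, camera_params, sign_off gives the robot as it stands.
- The arm moves only by the tool step_arm, never from a script. Its argument "moves" is a list of rows, each a list of 5 numbers: the finger opening in mm, from 0 to 85.4, then the shift along the tool's x, y, z in mm, then the turn about the tool's z in rad. In form: [[grip, x, y, z, roll], ...]. A call has 1 to 8 rows; each row shifts and turns the commanded pose from where the row before left it, along the tool's axes as they then stand; what a row does not reach is not made up. A row lasts 1/8 s, in which the tool goes at most 62.5 mm and 10.7 degrees, less where a joint would pass 70% of its speed; a pose out of reach is approached as far as the arm can. A call is refused whole if a number of a shift passes 62.5 or a number of a turn 0.188, either way. A call with a gripper value outside its range is refused whole. The fingers move at their own pace and stop on an object; the grip force is fixed at half the most. Time passes only in rows, so rows that do not move let the fingers close. It gives the time, the measured TCP pose, the force and the opening at its end, in the units of the state.
- observe(): the state, without advancing time (a new reading comes with each control period).
- grab_frame(name): name is "scene" or "top"; returns (picture, depth): 420x560x3 uint8, red, green, blue; 420x560 float32, mm along the optical axis (not along the pixel's ray), 0 where there is no reading.
- camera_params(name): a dict with "camera_matrix" (3x3 intrinsics, pixels), "k1" (the pictures are not rectified: a ray, as slopes to the right and down, at radius r is drawn at 1 + k1 r^2 times it, then the intrinsics apply), "R" (3x3) and "t" (3): a world point X has camera coordinates R X + t. Camera axes: x right, y down, z forward; pixel columns grow to the right and rows downward; lengths in mm; the calibration is good to about 2 mm. A picture is of the moment at which its call begins. camera_params takes no time and is no camera call.
- sign_off(): hands the job in, once; it reports no verdict.
The state is a dict: "time_s": time; "joint_pos": joint angles; "dq": joint speeds; "joint_efforts": joint torques, N m; "position": TCP position; "ee_rot": TCP orientation; "force": force on the tool from outside, world axes, zero at the start; "torque": the same for the moment, N m; "width": opening from 0.0 (shut) to 1.0 (fully open).
Only numpy, scipy, OpenCV 4.12 (cv2) and the standard library are available. Lean on these libraries where they do the work, as an engineer would, in place of code of your own. Each camera call takes 0.05 s, during which the arm holds its last target.

### The job

Hang the black coffee-grounds bin in the twin-pin stand: lift it by its red bar and lower it between the two posts, so that each brass pin passes through the hole in one of its steel ears and both ears lie flat on the posts; either way round will do. Then let go. Leave the white bin where it stands.

Things in the scene. Friction and masses are not known exactly. Their poses are not given: they have to be found in the camera images.
- bin_bar (a point): Black bin 116 (x) x 104 (y) x 70 mm, about 0.45 kg, upright. Point: centre of its red bar (24 wide, 26 high, 104 long, along x, over the open mouth; grip it across at mid-length), 105 above the underside; top 118. Level steel ears at both x ends, 50 wide, 6 thick, reach 110 from the middle, underside 41 below this point; each has a 33 mm hole at x = +-87. Same either way round; z up.
- stand: Twin-pin stand fixed to the counter: dark base 240 x 100 x 8 mm, two aluminium posts (30 x 40, tops 90 mm up) at x = +-87, 144 clear between them. On each post a brass pin, 10 thick, round tip, rises to 114 mm. Origin: middle of the underside, on the counter; x along the line of the pins, z up. With the bin hung, its bar lies along x, its centre 131 mm above this origin.
- spare_bar (a point): Bystander: white bin of the same shape and size with a grey bar, its white ears without holes. The point is the centre of its bar, 105 mm above its underside, 118 mm to its top. Leave it where it stands.

How it is judged (in metres and radians):
On the way:
1. the black bin is lifted clear of the counter (height (world z) of bin_bar above 0.15 m), for 0.1 s.
At the end, for the whole second after the job is handed in: Black bin released and at rest in the stand: bar centre within 16 mm of the stand's middle from above, 124 to 138 mm above its origin, bar within 0.18 rad of the pins' line (either way round), upright within 0.1 rad; white bin within 30 mm of its start (horizontal distance between bin_bar and stand below 0.016 m and z of bin_bar in the frame of stand between 0.124 and 0.138 m and angle between the x axis of bin_bar and the x axis of stand, either way round below 0.18 rad and angle between bin_bar's own z axis and vertical below 0.1 rad and linear speed of bin below 0.02 m/s and distance of spare_bar from where it was at the start of the episode below 0.03 m); the robot touches nothing.
It fails at once if the white bin is shifted by more than 30 mm (distance of spare_bar from where it was at the start of the episode above 0.03 m).
It also fails if it takes over 42 s, if anything falls off the work surface, if the arm or the gripper's body presses on something with over 40 N, if the wrist force passes 120 N, or if a joint passes its speed limit or range.

## Working session

There is one attempt and no reset: what is moved stays moved. The work goes in short steps, Python scripts to look and compute and a tool call to move; the robot and the scene stay as the last step left them, time stands still between calls to the robot, and variables do not carry over. Pictures are saved under pics/ and viewed, and the job is handed in when it is done.

Besides the shell and the picture viewer there is one more tool, called after "Call:" as a command line: name --pt "numbers of a row" for each row, then --argument value for the rest. step_arm: Moves the arm, as the interface text tells. Its arguments: {"type":"object","properties":{"moves":{"type":"array"}},"required":["moves"]}

```bash
mkdir -p pics; cat > h.py <<'E'
import numpy as np,cv2
from workcell import *
def save(img,n): cv2.imwrite('pics/'+n,cv2.cvtColor(img,cv2.COLOR_RGB2BGR))
def ray(c,u,v):
    K=np.array(c['camera_matrix']);uv=np.array([[[u,v]]],float)
    p=cv2.undistortPoints(uv,K,np.array([c['k1'],0,0,0,0.]))[0,0]
    R=np.array(c['R']);t=np.array(c['t'])
    return -R.T@t, R.T@np.array([p[0],p[1],1.])
def onplane(c,u,v,z):
    o,d=ray(c,u,v); return o+d*(z-o[2])/d[2]
def atdepth(c,u,v,dep):
    o,d=ray(c,u,v); return o+d*dep
E
python3 - <<'E'
from h import *
for n in('scene','top'):
    im,d=grab_frame(n); save(im,n+'0.png'); np.savez(n+'0.npz',im=im,d=d)
    c=camera_params(n); print(n,c)
print(observe())
E
```

```text
scene {'camera_matrix': array([[382.77649555,   0.        , 277.2273404 ],
       [  0.        , 382.77649555, 211.64306785],
       [  0.        ,   0.        ,   1.        ]]), 'k1': -0.10942226364151206, 'R': array([[-0.18298786,  0.98303584, -0.01248939],
       [ 0.82335798,  0.14629788, -0.54834165],
       [-0.53721233, -0.11062311, -0.83616114]]), 't': array([ 109.84561045, -391.14863339, 1108.14714862])}
top {'camera_matrix': array([[393.50842036,   0.        , 280.53661025],
       [  0.        , 393.50842036, 204.15588963],
       [  0.        ,   0.        ,   1.        ]]), 'k1': -0.08991376610060191, 'R': array([[ 0.01949995, -0.99978842,  0.00654668],
       [-0.9964897 , -0.01996796, -0.08129925],
       [ 0.08141277, -0.00493836, -0.99666824]]), 't': array([  9.31727452, 555.54862758, 837.9480071 ])}
{'time_s': 0.1, 'joint_pos': array([-1.35669141e+00,  1.04662112e-01,  9.65619427e-02,  1.56385007e+00,
        1.73086556e-06,  1.35309274e+00]), 'dq': array([-0.00031549, -0.00099925,  0.00332025,  0.00074055,  0.00094081,
        0.00038328]), 'joint_efforts': array([ 6.66072345e-03, -5.58209610e+01,  5.04716992e+01,  1.32014704e-02,
       -2.99120356e-04,  3.40844758e-05]), 'position': array([ 251.05632612, -544.65035314,  230.59507186]), 'ee_rot': array([ 9.76782912e-01,  2.14230739e-01,  1.90356508e-06, -5.76952225e-04]), 'force': array([-0.29372381, -0.11509817, -0.57937618]), 'torque': array([ 0.03345532, -0.00323212, -0.02089856]), 'width': 0.9982941552256883}
```

View pics/scene0.png

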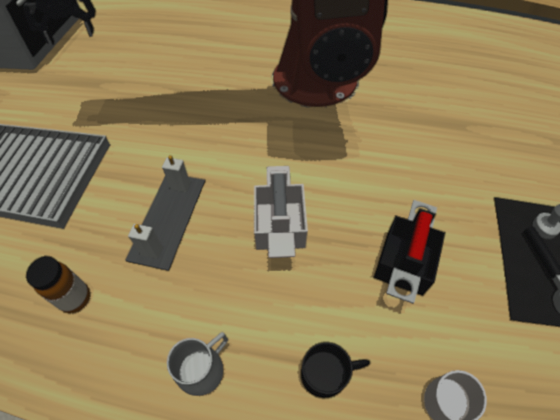

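View pics/top0.png

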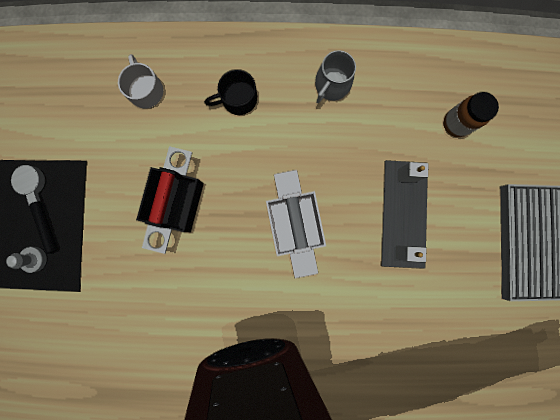

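The top view shows the black bin at about (170,200) with its holes at (178,160) and (157,240). The white bin is at (297,222), and the stand pins are at (421,169) and (419,254). Next I measure these in both views.

```bash
cat > m.py <<'E'
from h import *
def red(n,im):
    hsv=cv2.cvtColor(im,cv2.COLOR_RGB2HSV)
    m=(((hsv[...,0]<6)|(hsv[...,0]>174))&(hsv[...,1]>190)&(hsv[...,2]>110)).astype(np.uint8)
    return m
def big(m,k=1):
    n,l,s,c=cv2.connectedComponentsWithStats(m); o=np.argsort(-s[1:,4])[:k]+1
    return [(l==i).astype(np.uint8) for i in o],[ (s[i],c[i]) for i in o]
E
python3 - <<'E'
from m import *
for n in('top','scene'):
    z=np.load(n+'0.npz');im=z['im'];d=z['d'];c=camera_params(n)
    ms,st=big(red(n,im),2); print(n,[(s.tolist(),q.round(1)) for s,q in st])
    mm=ms[0]; v,u=np.nonzero(mm)
    P=np.array([atdepth(c,a,b,d[b,a]) for a,b in zip(u,v) if d[b,a]>0])
    T=P[P[:,2]>np.percentile(P[:,2],90)-5]
    print('red top z',np.percentile(P[:,2],[5,50,95]))
    r=cv2.minAreaRect(T[:,:2].astype(np.float32)); print(r, T.mean(0))
    # yellow-ish pins / crops
    crops={'top':[(395,150,50,120),(125,140,90,120),(260,160,80,120)],'scene':[(120,145,90,130),(370,195,80,115)]}[n]
    for i,(x,y,w,h) in enumerate(crops):
        s=5; cr=cv2.resize(im[y:y+h,x:x+w],None,fx=s,fy=s,interpolation=cv2.INTER_NEAREST); save(cr,f'{n}_c{i}.png')
E
```

```text
top [([149, 172, 18, 50, 270], array([157.7, 195.9])), ([157, 174, 15, 49, 82], array([164. , 197.6]))]
red top z [114.72101126 116.6634408  119.119203  ]
((558.4324340820312, 262.1998291015625), (13.71306037902832, 100.5435562133789), 77.0381088256836) [559.21936114 262.27802475 116.74964838]
scene [([410, 212, 22, 48, 538], array([420.7, 235.5]))]
red top z [115.23119294 117.46930211 119.51432303]
((557.3927001953125, 258.49957275390625), (20.883962631225586, 102.16812896728516), 76.9500961303711) [559.15380151 257.9277565  117.46225401]
```

View pics/top_c0.png

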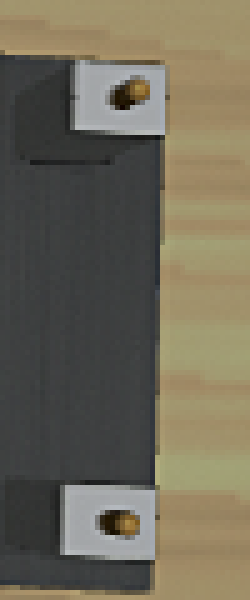

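View pics/top_c1.png

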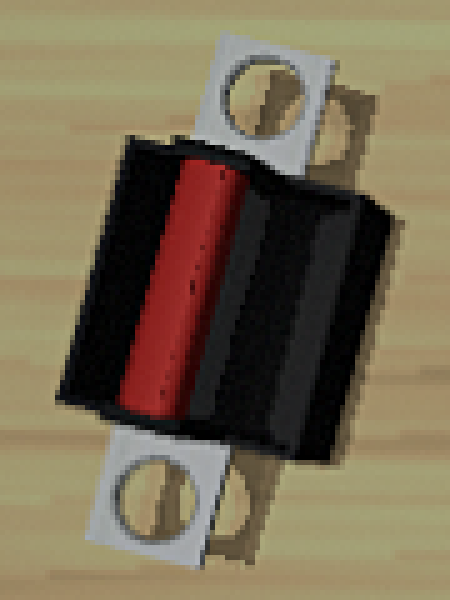

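View pics/scene_c0.png

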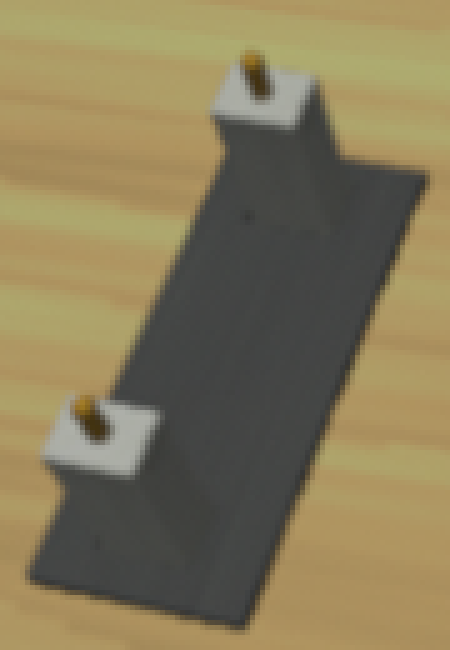

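View pics/scene_c1.png

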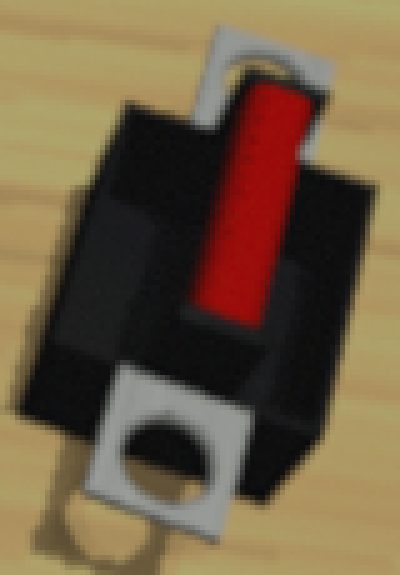

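```bash
python3 - <<'E'
from m import *
f=lambda p,o:((p[0]+.5)/5-.5+o[0],(p[1]+.5)/5-.5+o[1])
def white(im,x,y,w,h,th):
    m=np.zeros(im.shape[:2],np.uint8)
    r=im[y:y+h,x:x+w].astype(int)
    m[y:y+h,x:x+w]=((r.min(2)>th)&(r.max(2)-r.min(2)<25)); return m
def postc(im,x,y,w,h,th):
    m=white(im,x,y,w,h,th); m=big(m,1)[0][0]
    cs,_=cv2.findContours(m,cv2.RETR_EXTERNAL,cv2.CHAIN_APPROX_NONE)
    return cv2.minAreaRect(max(cs,key=cv2.contourArea))
res={}
for n,win in (('top',[(405,158,28,25),(402,243,28,25)]),('scene',[(160,155,30,25),(127,222,30,22)])):
    im=np.load(n+'0.npz')['im'];c=camera_params(n)
    Q=[]
    for w in win:
        r=postc(im,*w,130); p=onplane(c,*r[0],90); Q.append(p); print(n,np.round(r[0],1),np.round(r[1],1),p.round(1))
    v=Q[0]-Q[1]; print(' post: mid',((Q[0]+Q[1])/2).round(1),'dist',np.linalg.norm(v),'ang',np.arctan2(v[1],v[0]))
c=camera_params('top')
a,b=[onplane(c,*f(p,(395,150)),112) for p in((140,90),(128,523))]
v=a-b;print('tips top',(a+b)/2,np.linalg.norm(v),np.arctan2(v[1],v[0]))
a,b=[onplane(c,*f(p,(125,140)),70) for p in((264,97),(155,500))]
v=a-b;print('holes top',a,b,(a+b)/2,np.linalg.norm(v),np.arctan2(v[1],v[0]))
a,b=[onplane(c,*f(p,(125,140)),118) for p in((213,166),(153,410))]
v=a-b;print('bar top',(a+b)/2,np.linalg.norm(v),np.arctan2(v[1],v[0]))
c=camera_params('scene')
a,b=[onplane(c,*f(p,(120,145)),112) for p in((252,64),(85,407))]
v=a-b;print('tips scene',(a+b)/2,np.linalg.norm(v),np.arctan2(v[1],v[0]))
z=np.load('scene0.npz');mm=big(red('scene',z['im']),1)[0][0]
cs,_=cv2.findContours(mm,cv2.RETR_EXTERNAL,cv2.CHAIN_APPROX_NONE);P=np.array([onplane(c,*q[0],118)[:2] for q in cs[0]],np.float32);print('bar scene',cv2.minAreaRect(P))
# triangulated spare: bar ends from top
E
```

```text
top [418.5 169. ] [14. 17.] [ 628.1 -262.    90. ]
top [416. 254.] [14. 18.] [ 454.1 -255.4   90. ]
 post: mid [ 541.1 -258.7   90. ] dist 174.1441989131993 ang -0.03796149665284625
scene [171.9 163.4] [17.5 10.2] [ 454.3 -257.1   90. ]
scene [139.5 231.6] [19.4 13.4] [ 628.2 -262.9   90. ]
 post: mid [ 541.3 -260.    90. ] dist 173.9348030726844 ang 3.1080944386099167
tips top [ 540.89330881 -259.32965256  112.        ] 172.66019250833955 -0.037223129730159274
holes top [642.06655361 238.69067559  70.        ] [472.71296451 277.30946559  70.        ] [557.38975906 258.00007059  70.        ] 173.70103362678987 -0.22420268588877135
bar top [556.67035376 254.82262082 118.        ] 98.44511789844027 -0.19958063023914557
tips scene [ 542.4452377 -258.183881   112.       ] 172.6113315138921 3.107476740049199
bar scene ((557.38818359375, 258.17041015625), (20.683835983276367, 101.9431381225586), 76.93775939941406)
```

Call:
step_arm --pt "85 0 0 0 -0.18" --pt "85 0 0 0 -0.18" --pt "85 0 0 0 -0.18" --pt "85 0 0 0 -0.18" --pt "85 0 0 0 -0.18" --pt "85 0 0 0 -0.18" --pt "85 0 0 0 -0.18" --pt "85 0 0 0 -0.18"

```text
time_s: 1.1
position: [251.1, -544.7, 230.8]
ee_rot: [0.591, 0.807, 0.0, -0.0]
force: [-1.4, 0.4, 1.0]
width: 0.996
```

Call:
step_arm --pt "85 0 0 0 -0.18" --pt "85 0 0 0 -0.18" --pt "85 0 0 0 -0.18" --pt "85 0 0 0 -0.18" --pt "85 0 0 0 -0.18" --pt "85 0 0 0 -0.146" --pt "85 0 0 0 0"

```text
time_s: 1.98
position: [251.1, -544.8, 230.9]
ee_rot: [0.112, 0.994, 0.0, -0.0]
force: [-0.5, -0.4, 0.5]
width: 0.991
```

Call:
step_arm --pt "85 -17 55 0 0" --pt "85 -17 55 0 0" --pt "85 -17 55 0 0" --pt "85 -17 55 0 0" --pt "85 -17 55 0 0" --pt "85 -17 55 0 0" --pt "85 -17 55 0 0" --pt "85 -17 55 0 0"

```text
time_s: 2.98
position: [482.0, -144.4, 231.3]
ee_rot: [0.114, 0.994, -0.0, 0.0]
force: [0.9, -0.7, 0.4]
width: 0.994
```

```bash
cat > go.py <<'E'
import sys
from h import *
s=observe();x=float(sys.argv[1]);y=float(sys.argv[2]);z=float(sys.argv[3]);th=float(sys.argv[4])
q=s['ee_rot'];from scipy.spatial.transform import Rotation as Ro
R=Ro.from_quat(q).as_matrix();d=R.T@(np.array([x,y,z])-s['position'])
t0=np.arctan2(R[1,0],R[0,0]);print('t',s['time_s'],'pos',s['position'].round(1),'th',t0.round(3),'tilt',np.arccos(-R[2,2]).round(4),'J',s['joint_pos'].round(2),'F',s['force'].round(1),'w',s['width'])
print('shift tool',d.round(1),'roll',-((th-t0+np.pi/2)%np.pi-np.pi/2))
E
python3 go.py 557.4 258.1 231 -0.224
```

```text
t 2.975 pos [ 482.  -144.4  231.3] th 2.914 tilt 0.0005 J [-0.55 -0.19 -0.19  1.57 -0.   -0.32] F [ 0.9 -0.7  0.4] w 0.9939176449719391
shift tool [1.760e+01 4.091e+02 2.000e-01] roll -0.004009873946963616
```

Call:
step_arm --pt "85 2 55 0 0" --pt "85 2 55 0 0" --pt "85 2 55 0 0" --pt "85 3 55 0 0" --pt "85 3 55 0 0" --pt "85 3 55 0 0" --pt "85 2 30 0 0" --pt "85 0 0 0 0"

```text
time_s: 3.98
position: [544.3, 210.6, 230.7]
ee_rot: [0.112, 0.994, -0.0, -0.0]
force: [1.3, 0.6, -0.4]
width: 0.999
```

```bash
python3 go.py 557.4 258.1 231 -0.224
```

```text
t 3.975 pos [544.3 210.6 230.7] th 2.917 tilt 0.0008 J [0.15 0.05 0.04 1.56 0.   0.37] F [ 1.3  0.6 -0.4] w 0.998852946445718
shift tool [-2.2 49.2 -0.3] roll -0.0002584172238089266
```

Call:
step_arm --pt "85 -2 49 0 0" --pt "85 0 0 40 0" --pt "85 0 0 40 0" --pt "85 0 0 20 0" --pt "85 0 0 0 0"

```text
time_s: 4.6
position: [556.8, 255.1, 130.2]
ee_rot: [0.113, 0.994, -0.0, -0.001]
force: [0.2, -0.7, 0.3]
width: 0.998
```

```bash
python3 go.py 557.4 258.1 87 -0.224; python3 -c "
from h import *
a,_=grab_frame('top');save(a,'top1.png')
a,_=grab_frame('scene');save(cv2.resize(a[120:330,300:520],None,fx=2.5,fy=2.5),'scene1.png')"
```

```text
t 4.6 pos [556.8 255.1 130.2] th 2.916 tilt 0.0024 J [ 0.22  0.15 -0.04  1.39 -0.    0.44] F [ 0.2 -0.7  0.3] w 0.9983583372485988
shift tool [-0.1  3.1 43.2] roll -0.0016517588900892832
```

View pics/scene1.png

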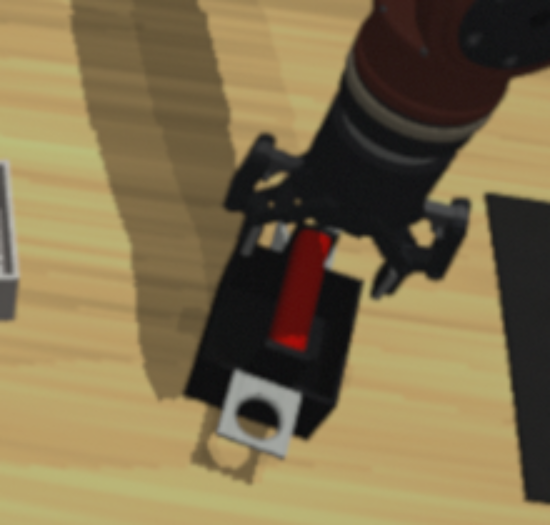

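The fingers straddle the red bar, whose mid-length is at about (305,290) in the crop. I go down and close.

Call:
step_arm --pt "85 0 2 20 0" --pt "85 0 0 22 0" --pt "85 0 0 0 0" --pt "85 0 0 0 0"

```text
time_s: 5.2
position: [558.3, 258.1, 89.9]
ee_rot: [0.112, 0.994, 0.0, 0.0]
force: [0.0, 0.8, 0.3]
width: 0.988
```

```bash
python3 go.py 557.4 258.1 87 -0.224
```

```text
t 5.2 pos [558.3 258.1  89.9] th 2.918 tilt 0.0008 J [ 0.22  0.17 -0.09  1.31 -0.    0.44] F [0.  0.8 0.3] w 0.9884101507414043
shift tool [ 0.9 -0.2  2.9] roll 0.00016927813873479636
```

Call:
step_arm --pt "85 0.9 0 3 0" --pt "10 0 0 0 0" --pt "10 0 0 0 0" --pt "10 0 0 0 0" --pt "10 0 0 0 0" --pt "10 0 0 0 0" --pt "10 0 0 0 0"

```text
time_s: 6.08
position: [557.4, 258.4, 86.6]
ee_rot: [0.112, 0.994, 0.0, 0.0]
force: [0.6, 2.2, 1.6]
width: 0.273
```

Call:
step_arm --pt "10 0 0 0 0" --pt "10 0 0 -20 0" --pt "10 0 0 -20 0" --pt "10 0 0 0 0"

```text
time_s: 6.58
position: [558.5, 258.3, 129.1]
ee_rot: [0.112, 0.994, 0.0, 0.002]
force: [-0.6, -0.2, -4.2]
width: 0.27
```

```bash
python3 go.py 557.4 258.1 87 -0.224
```

```text
t 6.575 pos [558.5 258.3 129.1] th 2.918 tilt 0.0039 J [ 0.22  0.15 -0.04  1.38 -0.    0.45] F [-0.6 -0.2 -4.2] w 0.27030576133434153
shift tool [ 1.2 -0.6 42.1] roll 0.00010712441930760264
```

Gripped at 23 mm and carrying about 4.3 N, which matches the bin's mass. I lift to carry height.

Call:
step_arm --pt "10 0 0 -30 0" --pt "10 0 0 -40 0" --pt "10 0 0 -40 0" --pt "10 0 0 -20 0" --pt "10 0 0 0 0"

```text
time_s: 7.2
position: [557.9, 258.3, 257.7]
ee_rot: [0.112, 0.994, 0.0, 0.001]
force: [-0.2, -0.5, -5.1]
width: 0.271
```

```bash
python3 go.py 541.2 -259.3 260 -0.036; python3 -c "
from h import *
a,_=grab_frame('scene');save(a,'scene2.png')"
```

```text
t 7.2 pos [557.9 258.3 257.7] th 2.918 tilt 0.0026 J [ 0.22  0.15  0.2   1.61 -0.    0.45] F [-0.2 -0.5 -5.1] w 0.2711073317426322
shift tool [ -98.6 -508.4   -2.6] roll -0.18785315486109333
```

View pics/scene2.png

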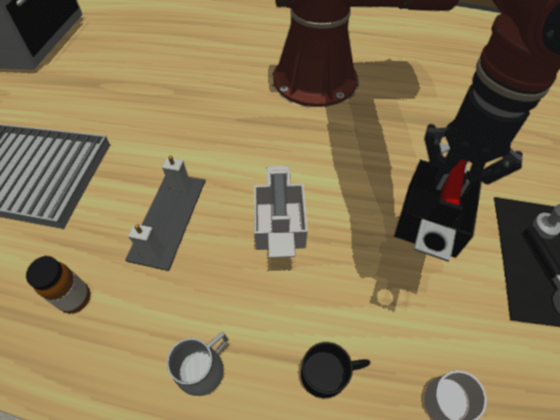

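The bin hangs level at (440,215), about 170 mm up, so it clears the white bin. I carry it across.

Call:
step_arm --pt "10 -3 -16 -1 0" --pt "10 -7 -35 0 0" --pt "10 -9 -45 0 0" --pt "10 -9 -45 0 0" --pt "10 -9 -45 0 0" --pt "10 -9 -45 0 0" --pt "10 -9 -45 0 0" --pt "10 -9 -45 0 0"

```text
time_s: 8.25
position: [547.1, -71.0, 255.8]
ee_rot: [0.112, 0.994, 0.0, -0.001]
force: [0.3, 0.6, -4.6]
width: 0.27
```

Call:
step_arm --pt "10 -9 -45 0 0" --pt "10 -9 -45 0 0" --pt "10 -7 -40 0 -0.04" --pt "10 0 -20 0 -0.05" --pt "10 0 -10 0 -0.05" --pt "10 0 0 0 -0.048" --pt "10 0 0 0 0" --pt "10 0 0 0 0"

```text
time_s: 9.25
position: [538.2, -230.9, 256.6]
ee_rot: [0.019, 1.0, 0.0, -0.0]
force: [-0.2, -0.1, -4.9]
width: 0.269
```

```bash
python3 go.py 541.2 -259.3 200 -0.036
```

```text
t 9.25 pos [ 538.2 -230.9  256.6] th 3.105 tilt 0.0011 J [-0.63  0.07  0.11  1.61 -0.   -0.59] F [-0.2 -0.1 -4.9] w 0.2693650125404521
shift tool [ -4.1 -28.3  56.6] roll -0.0010204546339824816
```

Call:
step_arm --pt "10 -2 -14 10 0" --pt "10 -2 -14 20 0" --pt "10 0 0 7 0" --pt "10 0 0 0 0" --pt "10 0 0 0 0"

```text
time_s: 9.88
position: [541.9, -258.9, 220.7]
ee_rot: [0.018, 1.0, -0.0, 0.0]
force: [0.5, 0.4, -4.0]
width: 0.272
```

```bash
python3 go.py 541.2 -259.3 200 -0.036; python3 - <<'E'
from m import *
print(observe()['position'])
for n in('top','scene'):
    a,d=grab_frame(n);np.savez(n+'3.npz',im=a,d=d)
    x,y,w,h={'top':(380,120,130,190),'scene':(90,100,160,190)}[n]
    save(cv2.resize(a[y:y+h,x:x+w],None,fx=3,fy=3,interpolation=cv2.INTER_NEAREST),n+'3.png')
E
```

```text
t 9.875 pos [ 541.9 -258.9  220.7] th 3.106 tilt 0.0005 J [-0.66  0.1   0.08  1.54  0.   -0.63] F [ 0.5  0.4 -4. ] w 0.27227096386756355
shift tool [ 0.7 -0.4 20.7] roll 0.0004169658686055122
[ 541.90773171 -258.88913256  220.69434779]
```

View pics/top3.png

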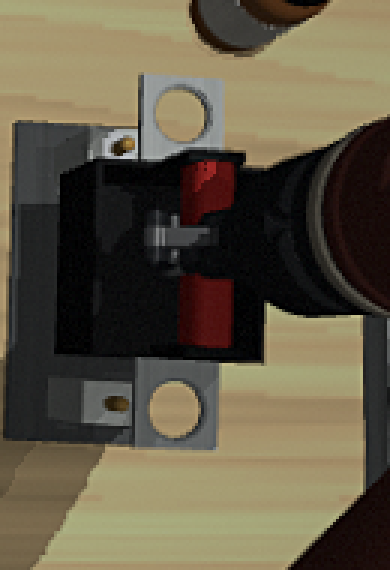

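View pics/scene3.png

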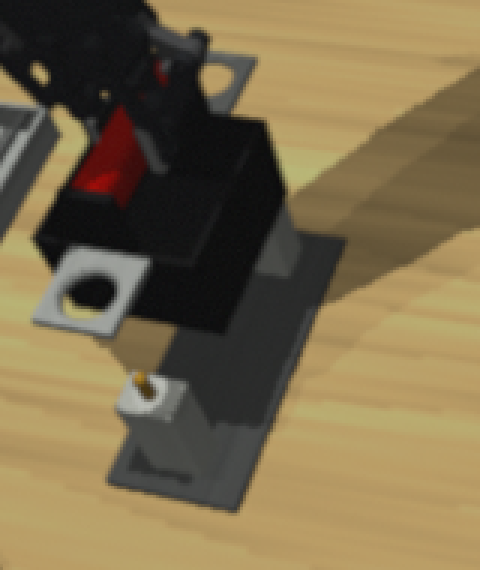

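In the top view the ear holes show at (182,114) and (175,409) in the crop. I convert those to the bin centre at the ear-top height of about 203.

```bash
python3 - <<'E'
from m import *
f=lambda p,o:((p[0]+.5)/3-.5+o[0],(p[1]+.5)/3-.5+o[1])
c=camera_params('top')
for z in(200,203.5,207):
    a,b=[onplane(c,*f(p,(380,120)),z) for p in((182,114),(175,409))]
    v=a-b;print(z,((a+b)/2).round(1),np.linalg.norm(v).round(1),np.arctan2(v[1],v[0]).round(4))
c2=camera_params('scene')
e=onplane(c2,*f((91,290),(90,100)),203.5); print('scene near hole',e.round(1), 'top far hole',onplane(c,*f((182,114),(380,120)),203.5).round(1))
z=np.load('top3.npz')
for (u,v) in ((430,146),(430,264),(445,158),(450,225)): 
    print(u,v,atdepth(c,u,v,z['d'][v,u]).round(1))
E
```

```text
200 [ 542.5 -259.3  200. ] 174.6 -0.0378
203.5 [ 542.3 -257.8  203.5] 173.7 -0.0378
207 [ 542.  -256.4  207. ] 172.8 -0.0378
scene near hole [ 625.8 -261.4  203.5] top far hole [ 629.  -261.1  203.5]
430 146 [ 649.  -241.7  205.8]
430 264 [ 441.3 -241.1  201.2]
445 158 [ 672.  -358.5   -0.8]
450 225 [ 508.  -255.4  251.2]
```

Bin centre is about (542,-258.5) with yaw -0.038, against the stand at (541.2,-259.3) with yaw -0.036. That is within 1–2 mm, and the hole allows ±11 mm. I lower it.

Call:
step_arm --pt "10 0.8 -0.6 15 0" --pt "10 0 0 20 0" --pt "10 0 0 20 0" --pt "10 0 0 15 0" --pt "10 0 0 0 0" --pt "10 0 0 0 0"

```text
time_s: 10.72
position: [541.2, -259.8, 150.9]
ee_rot: [0.018, 1.0, -0.0, 0.0]
force: [-0.0, 0.1, -4.1]
width: 0.269
```

```bash
python3 go.py 541.2 -259.3 113 -0.036; python3 - <<'E'
from m import *
for n in('top','scene'):
    a,d=grab_frame(n)
    x,y,w,h={'top':(380,120,130,190),'scene':(90,100,160,190)}[n]
    save(cv2.resize(a[y:y+h,x:x+w],None,fx=3,fy=3,interpolation=cv2.INTER_NEAREST),n+'4.png')
E
```

```text
t 10.725 pos [ 541.2 -259.8  150.9] th 3.106 tilt 0.0009 J [-0.67  0.1  -0.05  1.42 -0.   -0.63] F [-0.   0.1 -4.1] w 0.2694816261010416
shift tool [ 0.1  0.5 37.9] roll 0.00021773136442648777
```

View pics/top4.png

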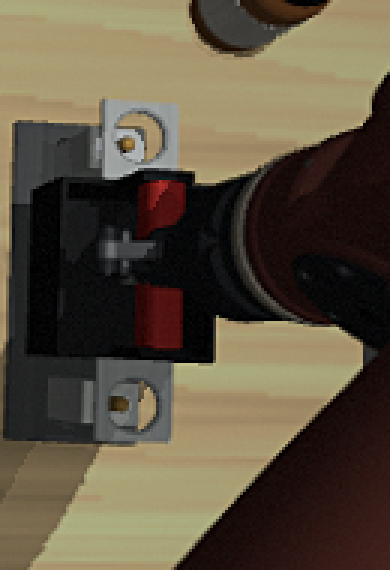

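View pics/scene4.png

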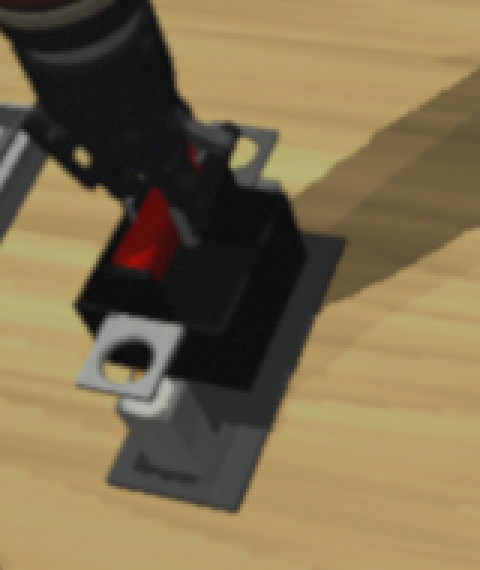

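The pins show through both holes, with the offset that parallax explains at this height. I continue down slowly.

Call:
step_arm --pt "10 0 0.5 8 0" --pt "10 0 0 8 0" --pt "10 0 0 8 0" --pt "10 0 0 6 0" --pt "10 0 0 0 0" --pt "10 0 0 0 0"

```text
time_s: 11.58
position: [541.1, -259.2, 120.6]
ee_rot: [0.018, 1.0, -0.0, 0.0]
force: [-0.0, 0.8, -4.2]
width: 0.27
```

Call:
step_arm --pt "10 0 0 3 0" --pt "10 0 0 2 0" --pt "10 0 0 1 0" --pt "10 0 0 0 0"

```text
time_s: 12.08
position: [540.9, -259.1, 114.2]
ee_rot: [0.018, 1.0, -0.0, -0.0]
force: [0.9, -0.9, -4.4]
width: 0.273
```

```bash
python3 go.py 541.2 -259.3 113 -0.036; python3 - <<'E'
from m import *
for n in('top','scene'):
    a,d=grab_frame(n)
    x,y,w,h={'top':(380,120,130,190),'scene':(90,100,160,190)}[n]
    save(cv2.resize(a[y:y+h,x:x+w],None,fx=3,fy=3,interpolation=cv2.INTER_NEAREST),n+'5.png')
E
```

```text
t 12.075 pos [ 540.9 -259.1  114.2] th 3.106 tilt 0.0001 J [-0.66  0.11 -0.1   1.35 -0.   -0.63] F [ 0.9 -0.9 -4.4] w 0.27330161380268164
shift tool [-0.3 -0.2  1.2] roll 0.00022510924193941406
```

View pics/top5.png

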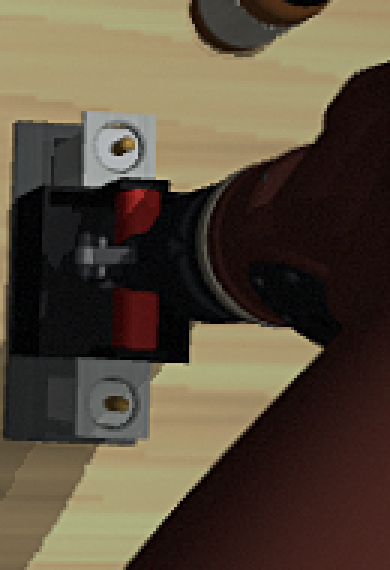

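View pics/scene5.png

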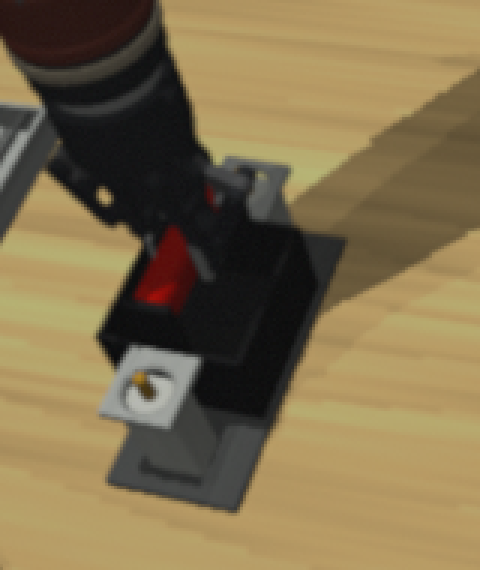

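Both pins are centred in their holes and the force is still the full weight, so there is a millimetre or two to go. I lower until contact.

Call:
step_arm --pt "10 0 0 1 0" --pt "10 0 0 0.5 0" --pt "10 0 0 0 0"

```text
time_s: 12.55
position: [540.9, -259.1, 112.7]
ee_rot: [0.018, 1.0, 0.0, -0.0]
force: [-0.7, 0.0, -4.1]
width: 0.268
```

Call:
step_arm --pt "10 0 0 0.5 0" --pt "10 0 0 0 0" --pt "10 0 0 0 0"

```text
time_s: 12.92
position: [541.0, -259.1, 112.5]
ee_rot: [0.018, 1.0, -0.0, 0.0]
force: [0.2, 0.8, -2.6]
width: 0.27
```

Contact has started, with the load dropping to 2.6 N at the predicted height of 112.5. I release and retreat.

Call:
step_arm --pt "10 0 0 0.3 0" --pt "40 0 0 0 0" --pt "60 0 0 0 0" --pt "75 0 0 0 0" --pt "75 0 0 0 0" --pt "75 0 0 0 0"

```text
time_s: 13.68
position: [541.0, -259.1, 112.0]
ee_rot: [0.018, 1.0, -0.0, 0.0]
force: [-0.4, 0.4, 0.3]
width: 0.876
```

Call:
step_arm --pt "75 0 0 -10 0" --pt "75 0 0 -25 0" --pt "75 0 0 -40 0" --pt "75 0 0 -40 0" --pt "75 0 0 -40 0" --pt "75 0 0 0 0" --pt "75 0 0 0 0"

```text
time_s: 14.55
position: [541.0, -259.1, 266.9]
ee_rot: [0.018, 1.0, -0.0, 0.0]
force: [0.9, 1.1, -0.4]
width: 0.876
```

```bash
python3 go.py 541.2 -259.3 113 -0.036; python3 - <<'E'
from m import *
for n in('top','scene'):
    a,d=grab_frame(n);np.savez(n+'6.npz',im=a,d=d); save(a,n+'6.png')
    c=camera_params(n)
    mm=big(red(n,a),1)[0][0]; v,u=np.nonzero(mm)
    P=np.array([atdepth(c,q,r,d[r,q]) for q,r in zip(u,v) if d[r,q]>0]);print(n,np.percentile(P[:,2],[5,50,95]))
    cs,_=cv2.findContours(mm,cv2.RETR_EXTERNAL,cv2.CHAIN_APPROX_NONE);Q=np.array([onplane(c,*q[0],144)[:2] for q in max(cs,key=cv2.contourArea)],np.float32);print(cv2.minAreaRect(Q))
    o=np.load(n+'0.npz')['im']; x,y,w,h={'top':(262,165,65,115),'scene':(250,162,60,98)}[n]
    print('white bin diff',np.abs(a[y:y+h,x:x+w].astype(int)-o[y:y+h,x:x+w]).mean())
E
```

```text
t 14.55 pos [ 541.  -259.1  266.9] th 3.106 tilt 0.0001 J [-0.66  0.12  0.17  1.63 -0.   -0.63] F [ 0.9  1.1 -0.4] w 0.8764989449477052
shift tool [ -0.2  -0.2 153.9] roll 0.00021898085552507496
top [140.81911845 142.36807706 144.75346524]
((578.4437866210938, -259.514892578125), (26.693466186523438, 19.693592071533203), 3.773545980453491)
white bin diff 1.7682497212931996
scene [141.85484416 144.4634821  146.37966216]
((577.6627197265625, -258.6556091308594), (19.819103240966797, 28.523088455200195), 87.69888305664062)
white bin diff 3.6468820861678006
```

View pics/top6.png

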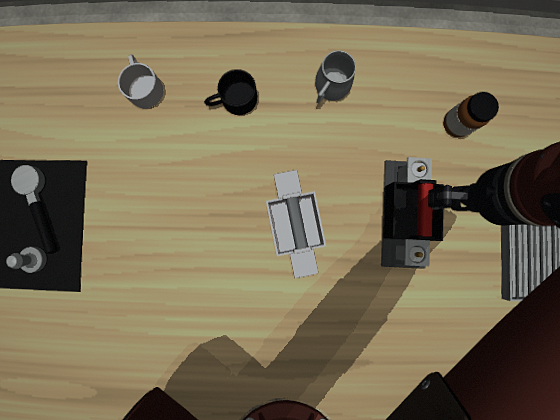

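View pics/scene6.png

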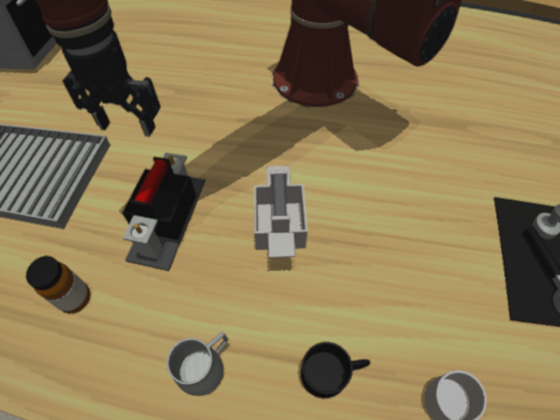

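The bin hangs with both pins through its ears, at (420,169) and (417,254) in the top view. The bar top is at about 144 mm, as expected, the gripper is clear and the white bin hasn't moved. I hand in.

```bash
python3 -c "
from workcell import *
print(sign_off())"
```

```text
the job is handed in; nothing more can be done
None
```

I lifted the black bin by its red bar, carried it over the white bin, lowered it onto the twin-pin stand and let go. I backed off about 155 mm straight up and handed in at about 14.6 s; no verdict was reported.

- **Seating:** both pins stand in the ear holes in both views. The measured bar top is 142–144 mm, against 144 expected. The load dropped from about 4.2 to 2.6 N as the ears touched the posts, with the tool at the predicted height.
- **Position:** just before release the tool was within about 0.5 mm of the stand's middle, with yaw matching to about 0.002 rad. Measured above the stand, the bin itself was within 1–2 mm of the middle.
- **White bin:** it looks unmoved in both views; I compared pictures and did not measure its position.
- **Check that failed:** the final automatic bar-centre fit was not usable, because the colour mask caught only part of the bar (about 27 of 104 mm). I relied on the pins in the holes, the bar height and the tool pose at release instead.

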